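Unlock a test cassette and lift it out of the fixture by its catches

TASK

Pull the lock pin up out of the test cassette and stand it, tip down, in the empty metal cup. Then pinch the cassette's two side catches together and lift the cassette out of the test fixture, leaving the other things on the bench where they are. Finish while still holding it: catches squeezed, cassette level and still, about 10 cm above its seat in the fixture.

Things in the scene. Friction and masses are not known exactly. Their poses are not given: they have to be found in the camera images.
- fixture: fixed test fixture, 210 x 190 mm black block with aluminium deck 45 mm above its origin (centre of underside, z up). The cassette's nest is central: 12 mm guides (1.5 to 2 mm play) and, mid-way on the +y and -y sides, steel keepers 44 mm long, y = 33.5 to 49 mm, up to 22 mm over the deck, whose lips (underside 15 mm over the deck) hold the catch hooks down. Other screws and pins: 14 mm high
- cassette: loose grey cassette, 0.22 to 0.41 kg, 100 (x) x 60 (y) x 30 mm, with a central sleeve block 36 x 28 mm up to z = 70 mm that has a 15 mm square upright bore, floor at z = 30 mm. Starts seated on the fixture's deck, axes along the fixture's. Origin: centre of underside, z up. Catches stand at its +y and -y sides; it lifts straight up only while both are squeezed
- catch_left_pad (a point): middle of the outer ribbed face of the +y catch; moves with it: cassette x = 0, y = 33 mm at rest, z = 64 mm. The catch is an upright black plate 30 mm wide (x), 6 mm thick, z = 4 to 78 mm of the cassette; at z = 6 to 13 mm its hook points out to y = 38 mm under the keeper. Fingers have free room beside the plate from z = 35 mm up
- catch_right_pad (a point): the same for the catch on the -y side (cassette x = 0, y = -33 mm, z = 64 mm); over both catches it measures 66 mm at rest and 50 mm fully squeezed
- catch_left (a joint): travel of the +y catch towards the cassette's middle: 0 at rest, 0.008 m fully squeezed at its stop (sprung: 3 N to start, 8 N at the stop). The hook is clear of the keeper from about 0.006 m. With the lock pin in, the catch is blocked after about 0.0025 m
- catch_right (a joint): the same for the -y catch
- lock_pin: loose lock pin, 130 mm long, 70 g: steel shaft 12 mm diameter on the lowest 58 mm, then a black round handle 18 mm diameter, 72 mm long. Origin: its tip (lower end), z along it to the handle. Starts upright, tip on the floor of the cassette's bore (40 mm deep, 1.5 mm play all round), the handle wholly above sleeve and catches; comes out after rising 40 mm
- cup: empty round steel cup, open at the top, fixed to the bench, 85 mm high, rim 74 mm across, wall 3 mm, a little narrower at the foot. Origin: centre of underside, z up. It stands left or right of the fixture; a white closed jar of like size stands on the other side
- jar: bystander: white plastic jar with a lid, 74 mm across, 100 mm high; origin centre of underside
- blank: bystander: grey blank cassette without catches or sleeve, 100 x 60 x 30 mm, lying on the bench; origin centre of underside
- board: bystander: bare green circuit board, 100 x 70 mm, about 14 mm high; origin centre of underside
- screwdriver: bystander: screwdriver lying on the bench
- tape: bystander: yellow roll of tape lying flat, 90 mm across, 18 mm high; origin centre of underside
- meter: bystander: grey hand meter, 130 x 75 x 38 mm; origin centre of underside
- parts_case: bystander: clear closed case, 90 x 60 x 25 mm; origin centre of underside
Mind the look-alikes: they are no part of the job. What is shaped like the cassette but purple is not meant.

How it is judged:
On the way, in this order (a step that is already met when the one before it is completed fails the run):
1. the lock pin stands released in the cup while the cassette is still seated (horizontal distance between lock_pin and cup below 0.036 m and z of lock_pin in the frame of cup below 0.03 m and angle between lock_pin's own z axis and vertical below 0.9 rad and contact force between lock_pin and the fingers below 0.1 N and linear speed of lock_pin below 0.05 m/s and z of cassette in the frame of fixture below 0.055 m), for 0.2 s.
2. both catches are squeezed and the cassette is lifted clear of the keepers (value of joint each of catch_left, catch_right above 0.005 m and z of cassette in the frame of fixture above 0.075 m), for 0.2 s.
At the end, for the whole second after the job is handed in: For the last second the lock pin rests released in the cup (leaning under 0.9 rad), both catches are squeezed over 5 mm, and the fingers alone hold the cassette still (under 30 mm/s), tilted under 0.3 rad, 70 to 220 mm above its seat and within 120 mm sideways of it (horizontal distance between lock_pin and cup below 0.036 m and z of lock_pin in the frame of cup below 0.03 m and angle between lock_pin's own z axis and vertical below 0.9 rad and contact force between lock_pin and the fingers below 0.1 N and linear speed of lock_pin below 0.05 m/s and value of joint each of catch_left, catch_right above 0.005 m and z of cassette in the frame of fixture between 0.115 and 0.265 m and horizontal distance between cassette and fixture below 0.12 m and angle between cassette's own z axis and vertical below 0.3 rad and linear speed of cassette below 0.03 m/s and contact force between cassette and the fingers above 5 N and contact force between cassette and fixture below 0.1 N); the arm keeps its last pose, push and grip.
It fails at once if another thing on the bench is moved by more than 30 mm (distance of any of jar, blank, board, screwdriver, tape, meter, parts_case from where it was at the start of the episode above 0.03 m).
It also fails if it takes over 51 s, if anything falls off the work surface, if the arm or the gripper's body presses on something with over 40 N, if the wrist force passes 120 N, or if a joint passes its speed limit or range.

ROBOT

A 7-joint arm with a two-finger parallel gripper is mounted at the origin on the work surface. World frame = base frame: x ahead of the robot, y to its left, z up, the work surface at z = 0. Lengths are in m, angles in rad, forces in N, time in s.
With the tool pointing down it reaches from about 0.4 to 0.875 m from the base axis. Payload 19.3 kg.
Tool frame: the origin (TCP) lies midway between the tips of the shut fingers; the grasp point (between the pads) lies 19 mm behind it; z points along the fingers, y is the direction in which the jaws open and shut (so a half turn about z gives the same grasp; the last joint's range is limited). The gripper opens to 85 mm and grips with 20 to 120 N. Pads are 22 mm wide; open, the fingers measure 114 mm over their backs; the gripper's body (76 mm by 85 mm) begins 54 mm behind the grasp point. The pads swing forward as they close: fully open they stand 13 mm farther back than shut.
Start: joints at [-1.387, 0.521, -0.036, 1.599, 0.021, 1.021, -0.113], TCP at [0.157, 0.605, 0.231] pointing down, gripper open.
Joint ranges: [-2.91, 2.91], [-0.3, 2.13], [-1.5, 1.42], [0.17, 2.43], [-1.26, 4.41], [0.16, 1.93], [-2.52, 2.52]. Speed limits (rad/s): [1.89, 1.89, 2.39, 2.39, 3.01, 3.01, 3.01].

INTERFACE

Orientations are given as a unit quaternion [x, y, z, w].
In Python, from workcell import manip gives the robot as it stands.
- The arm moves only by the tool apply_moves, never from a script. Its argument "increments" is a list of rows, each an object with "travel": the shift along the tool's x, y, z in mm, a list of three; "yaw": the turn about the tool's z in rad. A call has 1 to 12 rows; each row shifts and turns the commanded pose from where the row before left it, along the tool's axes as they then stand; what a row does not reach is not made up. A row lasts 1/8 s, in which the tool goes at most 62.5 mm and 10.7 degrees, less where a joint would pass 70% of its speed; a pose out of reach is approached as far as the arm can. A call is refused whole if a number of a shift passes 62.5 or a number of a turn 0.188, either way. A call with a gripper value outside its range is refused whole. "jaw" is the finger opening in mm, from 0 to 85.4, set as the call begins (left out, the last holds). The fingers move at their own pace and stop on an object; "force" is the grip in N (left out, the last holds). Time passes only in rows, so rows that do not move let the fingers close. It gives the time, the measured TCP pose, the force and the opening at its end, in the units of the state.
- manip.sense(): the state, without advancing time (a new reading comes with each control period).
- manip.read_camera(name): name is "side" or "top" or "wrist"; returns a dict with "frame" (420x560x3 uint8, red, green, blue), "K" (3x3 intrinsics, pixels), "extrinsics" (4x4, takes a point from camera to world coordinates); the wrist camera has in their place "mount" (4x4, takes a point from camera to tool coordinates, whose origin is the TCP and whose axes are the flange's). Camera axes: x right, y up, looking along -z (the intrinsics and any distortion apply to the point x, -y, -z); pixel columns grow to the right and rows downward; lengths in m; the calibration is good to about 2 mm. A picture is of the moment at which its call begins: read the wrist's pose just before it. There is no depth.
- manip.hand_in(): hands the job in, once; it reports no verdict.
The state is a dict: "time": time; "qpos": joint angles; "qd": joint speeds; "effort": joint torques, N m; "tool_pos": TCP position; "ee_rot": TCP orientation; "force": force on the tool from outside, world axes, zero at the start; "moment": the same for the moment, N m; "gripper_width": finger opening in m.
Only numpy, scipy, OpenCV 4.12 (cv2) and the standard library are available. Lean on these libraries where they do the work, as an engineer would, in place of code of your own. Each camera call takes 0.05 s, during which the arm holds its last target. There are 200 camera calls.

## Working session

There is one attempt and no reset: what is moved stays moved. The work goes in short steps, Python scripts to look and compute and a tool call to move; the robot and the scene stay as the last step left them, time stands still between calls to the robot, and variables do not carry over. Pictures are saved under pics/ and viewed, and the job is handed in when it is done.

Besides the shell and the picture viewer there is one more tool, called after ">>>" by a JSON object that holds its "name" and its "arguments". apply_moves: Moves the arm, as the interface text tells. Its arguments: {"type":"object","properties":{"increments":{"type":"array","items":{"type":"object","properties":{"travel":{"type":"array","items":{"type":"number"}},"yaw":{"type":"number"}}}},"jaw":{"type":"number"},"force":{"type":"number"}},"required":["increments"]}

```bash
mkdir -p pics; cat > h.py <<'E'
import numpy as np, cv2
from workcell import manip
from scipy.spatial.transform import Rotation as R
def snap(name,f):
    s=manip.sense(); c=manip.read_camera(name); cv2.imwrite(f'pics/{f}.png',c['frame'][:,:,::-1])
    E=np.array(c['extrinsics']) if 'extrinsics' in c else None
    if E is None:
        T=np.eye(4);T[:3,:3]=R.from_quat(s['ee_rot']).as_matrix();T[:3,3]=s['tool_pos'];E=T@np.array(c['mount'])
    np.savez(f'pics/{f}.npz',K=c['K'],E=E); 
    extra={k:v for k,v in c.items() if k not in('frame','K','extrinsics','mount')}
    if extra: print(extra)
    return c
def ray(f,u,v):
    d=np.load(f'pics/{f}.npz');K=d['K'];E=d['E']
    p=np.array([(u-K[0,2])/K[0,0],-(v-K[1,2])/K[1,1],-1.])
    return E[:3,3],E[:3,:3]@p
def at_z(f,u,v,z):
    o,d=ray(f,u,v);return o+d*(z-o[2])/d[2]
def proj(f,P):
    d=np.load(f'pics/{f}.npz');K=d['K'];E=d['E']
    p=np.linalg.inv(E)@np.append(P,1);return np.array([K[0,0]*p[0]/-p[2]+K[0,2],K[1,1]*-p[1]/-p[2]+K[1,2]]).round(1)
def crop(f,x0,y0,x1,y1,o,k=4):
    i=cv2.imread(f'pics/{f}.png')[y0:y1,x0:x1];cv2.imwrite(f'pics/{o}.png',cv2.resize(i,None,fx=k,fy=k,interpolation=cv2.INTER_CUBIC))
E
python3 - <<'E'
from h import *
for n in('top','side','wrist'): snap(n,n+'0')
print(manip.sense())
for n in('top','side','wrist'):
    d=np.load(f'pics/{n}0.npz');print(n,d['K'].round(1).tolist(),d['E'].round(3).tolist())
E
```

```text
{'time': 0.15, 'qpos': array([-1.38720533,  0.52189504, -0.03632686,  1.59985257,  0.02118857,
        1.02110039, -0.11280275]), 'qd': array([ 0.00136341, -0.00300254, -0.00128889, -0.00085052,  0.00035202,
        0.00064139,  0.00051788]), 'effort': array([ 1.91125553e-03, -9.27385139e+01,  1.98036768e+00, -3.70054364e+01,
        1.79253251e-02,  6.28090056e-03, -3.92296261e-05]), 'tool_pos': array([0.15688565, 0.60473524, 0.23085554]), 'ee_rot': array([ 1.26566107e-01,  9.91958079e-01, -4.34371564e-04, -3.09675989e-05]), 'force': array([ 0.04697559,  0.41396576, -0.95949821]), 'moment': array([0.04591841, 0.00517538, 0.00343451]), 'gripper_width': 0.08548059105357238}
top [[423.9, 0.0, 287.9], [0.0, 423.9, 206.4], [0.0, 0.0, 1.0]] [[-0.024, 0.994, -0.105, 0.459], [-0.999, -0.027, -0.019, -0.008], [-0.021, 0.104, 0.994, 1.353], [0.0, 0.0, 0.0, 1.0]]
side [[396.2, 0.0, 281.7], [0.0, 396.2, 211.9], [0.0, 0.0, 1.0]] [[-0.996, 0.059, -0.072, 0.495], [-0.092, -0.725, 0.682, 0.748], [-0.012, 0.686, 0.728, 0.882], [0.0, 0.0, 0.0, 1.0]]
wrist [[337.0, 0.0, 280.4], [0.0, 337.0, 213.4], [0.0, 0.0, 1.0]] [[0.251, -0.934, -0.254, 0.092], [0.968, 0.242, 0.068, 0.622], [-0.002, -0.263, 0.965, 0.373], [0.0, 0.0, 0.0, 1.0]]
```

View pics/top0.png

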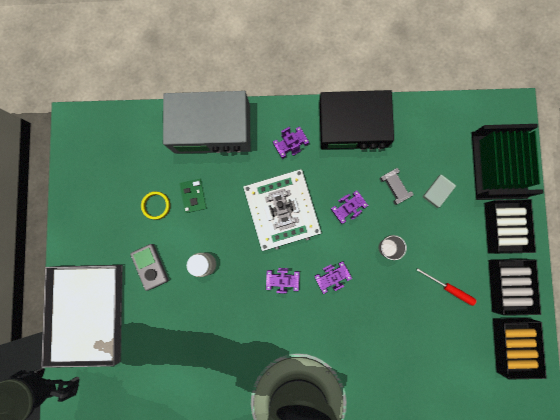

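View pics/side0.png

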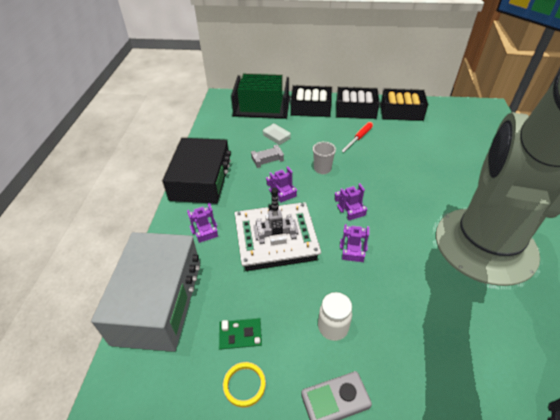

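View pics/wrist0.png

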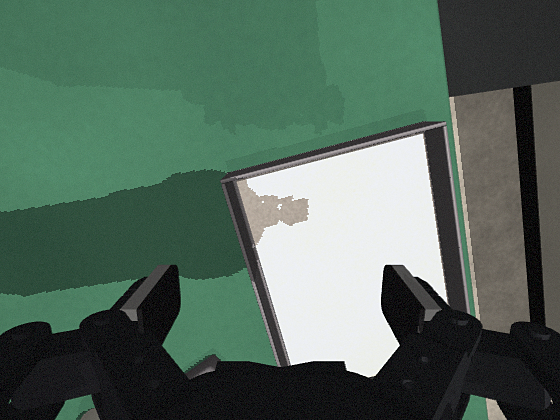

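The top view shows the fixture at about (282,210), the cup at (393,247) to its right and the jar at (200,264) to its left. The purple decoys stand around them.

```bash
python3 - <<'E'
from h import *
crop('top0',235,160,335,260,'c1',6);crop('top0',365,220,425,275,'c2',8)
crop('side0',225,170,335,280,'c3',6)
E
```

```text
(no output)
```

View pics/c1.png

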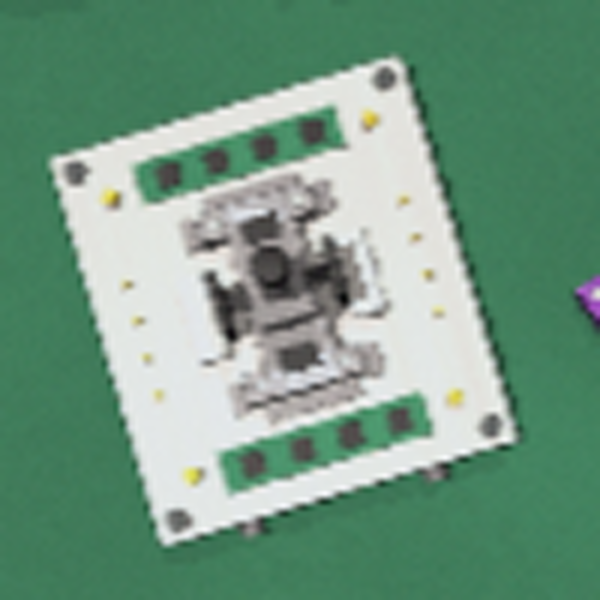

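View pics/c2.png

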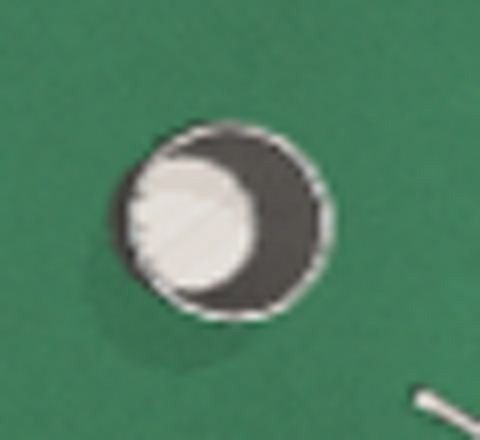

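View pics/c3.png

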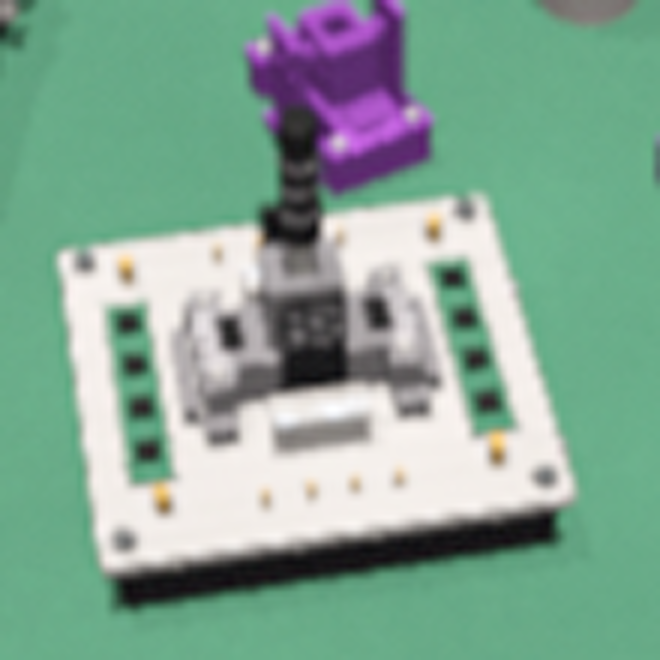

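```bash
python3 - <<'E'
from h import *
c=np.array([at_z('top0',235+a/6,160+b/6,.045) for a,b in((52,158),(403,55),(517,442),(163,545))])
print(c.round(4));print('fix',c.mean(0))
e=c[1]-c[2]+c[0]-c[3];print('x axis deg',np.degrees(np.arctan2(e[1],e[0])),np.linalg.norm(e)/2)
e=c[0]-c[1]+c[3]-c[2];print('y axis deg',np.degrees(np.arctan2(e[1],e[0])),np.linalg.norm(e)/2)
print('pin',at_z('top0',235+270/6,160+265/6,.205),at_z('side0',225+297/6,170+118/6,.205))
print('cup',at_z('top0',365+231/8,220+222/8,.085))
c=np.array([at_z('side0',225+a/6,170+b/6,.045) for a,b in((62,255),(482,198),(575,500),(105,570))]);print('fix side',c.mean(0))
s=manip.sense();print(R.from_quat(s['ee_rot']).as_matrix().round(3))
E
```

```text
[[ 0.6636  0.1536  0.045 ]
 [ 0.7129 -0.0307  0.045 ]
 [ 0.5098 -0.0835  0.045 ]
 [ 0.4617  0.0993  0.045 ]]
fix [0.58699626 0.03470298 0.045     ]
x axis deg 14.809690639892679 0.20946905020579223
y axis deg 104.85169117433783 0.18985714151565408
pin [0.58668031 0.03527305 0.205     ] [0.58664912 0.03916089 0.205     ]
cup [ 0.46113552 -0.29482026  0.085     ]
fix side [0.5862751  0.04038976 0.045     ]
[[-0.968  0.251 -0.   ]
 [ 0.251  0.968 -0.001]
 [-0.    -0.001 -1.   ]]
```

>>> {"name": "apply_moves", "arguments": {"increments": [{"travel":[0,0,-17],"yaw":-0.17},{"travel":[0,0,-17],"yaw":-0.17},{"travel":[0,0,-17],"yaw":-0.171},{"travel":[-18,-44,0],"yaw":0},{"travel":[-18,-44,0],"yaw":0},{"travel":[-18,-44,0],"yaw":0},{"travel":[-18,-44,0],"yaw":0},{"travel":[-18,-44,0],"yaw":0},{"travel":[-18,-44,0],"yaw":0},{"travel":[-18,-44,0],"yaw":0},{"travel":[-18,-44,0],"yaw":0},{"travel":[-18,-44,0],"yaw":0}]}}

```text
time: 1.65
tool_pos: [0.4151, 0.2618, 0.2823]
ee_rot: [-0.128, 0.992, 0.0, 0.0]
force: [-0.3, 0.4, 0.3]
gripper_width: 0.0855
```

>>> {"name": "apply_moves", "arguments": {"increments": [{"travel":[-18,-44,0],"yaw":0},{"travel":[-18,-44,0],"yaw":0},{"travel":[-18,-44,0],"yaw":0},{"travel":[-18,-44,0],"yaw":0},{"travel":[-18,-44,0],"yaw":0},{"travel":[-18,-44,0],"yaw":0},{"travel":[0,0,0],"yaw":0},{"travel":[0,0,0],"yaw":0}]}}

```text
time: 2.65
tool_pos: [0.5855, 0.0358, 0.282]
ee_rot: [-0.128, 0.992, 0.0, -0.0]
force: [0.1, -0.2, 1.3]
gripper_width: 0.0852
```

```bash
cat >> h.py <<'E'
def to(P,deg):
    "remaining tool-axis shift (mm) to world point P and yaw to have tool y at deg"
    s=manip.sense();M=R.from_quat(s['ee_rot']).as_matrix();a=np.degrees(np.arctan2(M[1,1],M[0,1]))
    print('at',s['tool_pos'].round(4),'tool-y deg',a.round(2),'shift',(M.T@(np.array(P)-s['tool_pos'])*1e3).round(1),'yaw',np.radians(a-deg).round(4),'t',s['time'],'F',s['force'].round(1),'w',s['gripper_width'])
E
python3 - <<'E'
from h import *
snap('wrist','w1');snap('side','s1');to([.587,.037,.17],104.85)
print(proj('w1',[.587,.037,.205]))
E
```

```text
at [0.5855 0.0365 0.2823] tool-y deg 104.82 shift [ -1.6   0.  112.3] yaw -0.0005 t 2.75 F [-0.4 -0.2  0.4] w 0.08561333731118353
[281.  226.4]
```

View pics/w1.png

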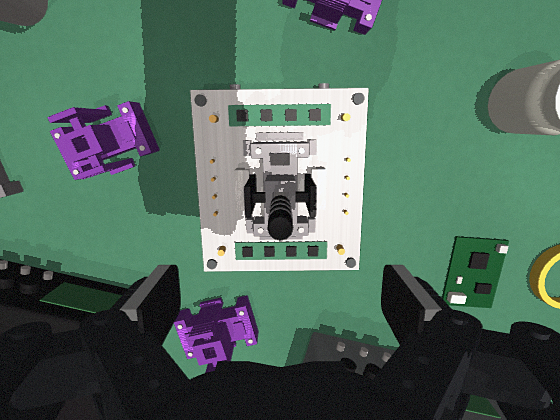

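View pics/s1.png

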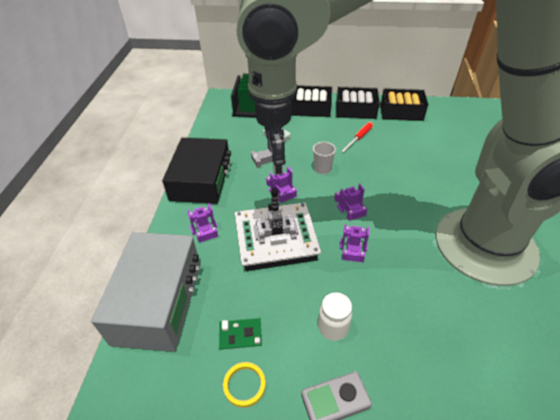

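The wrist view puts the handle top at (280,225), against a prediction of (281,226), so I go down and grip.

>>> {"name": "apply_moves", "arguments": {"increments": [{"travel":[-1.5,0,10],"yaw":0},{"travel":[0,0,25],"yaw":0},{"travel":[0,0,25],"yaw":0},{"travel":[0,0,25],"yaw":0},{"travel":[0,0,17],"yaw":0},{"travel":[0,0,10],"yaw":0},{"travel":[0,0,0],"yaw":0}], "jaw": 50}}

```text
time: 3.62
tool_pos: [0.5872, 0.0358, 0.17]
ee_rot: [-0.128, 0.992, -0.0, -0.0]
force: [-0.2, -0.8, -0.0]
gripper_width: 0.0498
```

>>> {"name": "apply_moves", "arguments": {"increments": [{"travel":[0,0,0],"yaw":0},{"travel":[0,0,0],"yaw":0},{"travel":[0,0,0],"yaw":0},{"travel":[0,0,0],"yaw":0},{"travel":[0,0,0],"yaw":0},{"travel":[0,0,0],"yaw":0}], "jaw": 8, "force": 30}}

```text
time: 4.38
tool_pos: [0.5879, 0.0358, 0.171]
ee_rot: [-0.128, 0.992, 0.0, 0.001]
force: [-0.6, -0.2, 6.8]
gripper_width: 0.0168
```

>>> {"name": "apply_moves", "arguments": {"increments": [{"travel":[0,0,-10],"yaw":0},{"travel":[0,0,-15],"yaw":0},{"travel":[0,0,-20],"yaw":0},{"travel":[0,0,-20],"yaw":0},{"travel":[0,0,-20],"yaw":0},{"travel":[0,0,-10],"yaw":0},{"travel":[0,0,0],"yaw":0}]}}

```text
time: 5.25
tool_pos: [0.5876, 0.0357, 0.266]
ee_rot: [-0.128, 0.992, 0.0, 0.001]
force: [1.0, -0.1, -1.6]
gripper_width: 0.0172
```

```bash
python3 - <<'E'
from h import *
snap('side','s2');snap('wrist','w2');to([.461,-.295,.265],104.85)
crop('side0',225,110,345,200,'c4',1)
crop('side0',0,0,1,1,'x',1)
crop('s2',200,100,350,270,'c4',3.5)
E
```

```text
at [0.5871 0.0357 0.2648] tool-y deg 104.74 shift [ 2.061e+02 -2.878e+02 -1.000e-01] yaw -0.002 t 5.35 F [ 0.1 -0.3 -1.2] w 0.017189524079737617
```

View pics/c4.png

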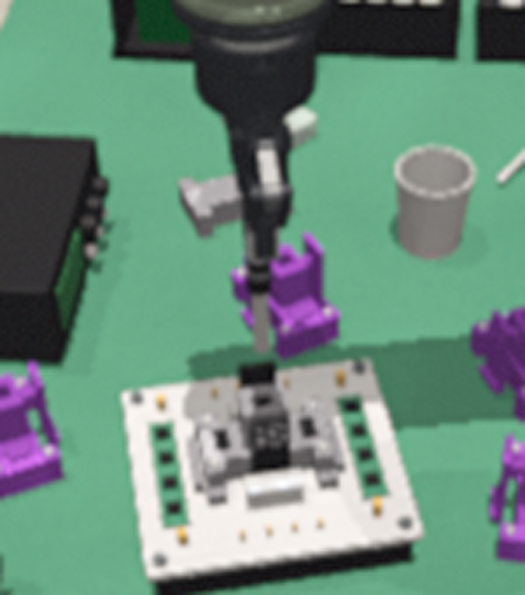

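View pics/w2.png

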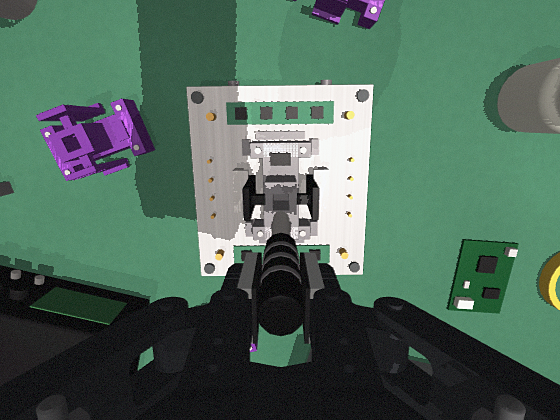

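The pin is out and held, with its tip at about (262,350) in the crop, and the cassette is still seated. Next I carry the pin to the cup.

>>> {"name": "apply_moves", "arguments": {"increments": [{"travel":[11,-18,0],"yaw":0},{"travel":[26,-36,0],"yaw":0},{"travel":[26,-36,0],"yaw":0},{"travel":[26,-36,0],"yaw":0},{"travel":[26,-36,0],"yaw":0},{"travel":[26,-36,0],"yaw":0},{"travel":[26,-36,0],"yaw":0},{"travel":[26,-36,0],"yaw":0},{"travel":[13,-18,0],"yaw":0},{"travel":[0,0,0],"yaw":0},{"travel":[0,0,0],"yaw":0}]}}

```text
time: 6.72
tool_pos: [0.4612, -0.2948, 0.265]
ee_rot: [-0.128, 0.992, 0.0, -0.0]
force: [0.0, 0.2, -0.2]
gripper_width: 0.0173
```

```bash
python3 - <<'E'
from h import *
snap('side','s3');snap('wrist','w3');snap('top','t3');to([.461,-.295,.105],104.85)
crop('s3',250,80,400,200,'c5',4)
for P in([.461,-.295,.085],manip.sense()['tool_pos']-[0,0,.095]): print(proj('s3',P),proj('w3',P))
E
```

```text
at [ 0.4617 -0.2945  0.2652] tool-y deg 104.8 shift [  0.8  -0.4 160.2] yaw -0.0008 t 6.875 F [ 0.9  0.1 -1.3] w 0.016798279748643154
[324.6 148. ] [279.7 192.4]
[326.2 126. ] [279.9 217. ]
```

View pics/c5.png

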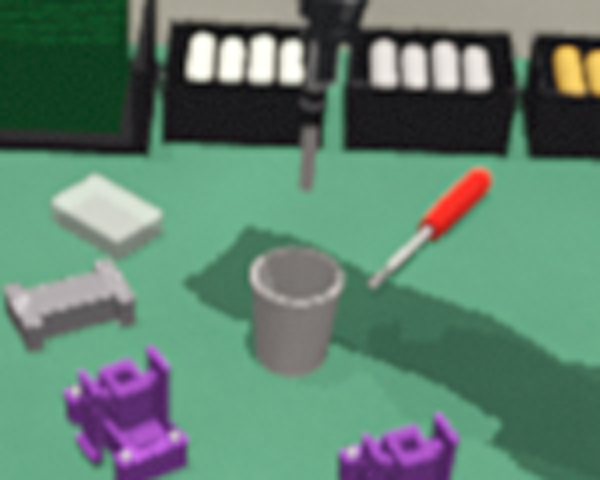

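View pics/w3.png

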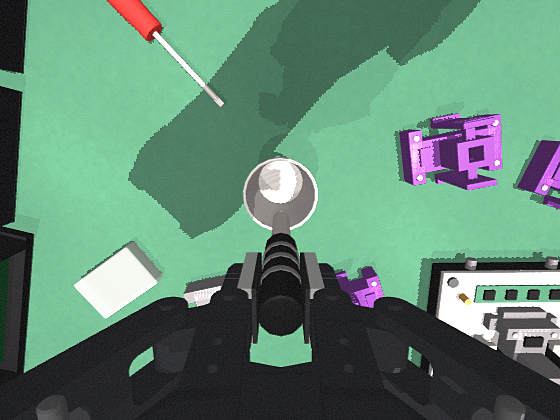

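The rim centre in the wrist view is (281,193), as predicted, so I lower and release.

>>> {"name": "apply_moves", "arguments": {"increments": [{"travel":[0,0,15],"yaw":0},{"travel":[0,0,30],"yaw":0},{"travel":[0,0,30],"yaw":0},{"travel":[0,0,30],"yaw":0},{"travel":[0,0,25],"yaw":0},{"travel":[0,0,18],"yaw":0},{"travel":[0,0,12],"yaw":0},{"travel":[0,0,0],"yaw":0},{"travel":[0,0,0],"yaw":0}]}}

```text
time: 8.0
tool_pos: [0.4616, -0.2953, 0.1058]
ee_rot: [-0.128, 0.992, -0.0, 0.0]
force: [0.2, -0.4, -1.6]
gripper_width: 0.0169
```

>>> {"name": "apply_moves", "arguments": {"increments": [{"travel":[0,0,0],"yaw":0},{"travel":[0,0,0],"yaw":0},{"travel":[0,0,0],"yaw":0},{"travel":[0,0,0],"yaw":0},{"travel":[0,0,0],"yaw":0},{"travel":[0,0,0],"yaw":0}], "jaw": 85}}

```text
time: 8.75
tool_pos: [0.4614, -0.2952, 0.1053]
ee_rot: [-0.128, 0.992, -0.0, -0.0]
force: [0.3, -1.0, -0.1]
gripper_width: 0.0852
```

```bash
python3 - <<'E'
from h import *
snap('side','s4');snap('wrist','w4');to([.461,-.295,.265],104.85)
crop('s4',250,80,400,200,'c6',4)
E
```

```text
at [ 0.4614 -0.2952  0.1053] tool-y deg 104.73 shift [   0.3    0.3 -159.7] yaw -0.0021 t 8.85 F [-0.3 -0.6 -0.8] w 0.08506573479512687
```

View pics/c6.png

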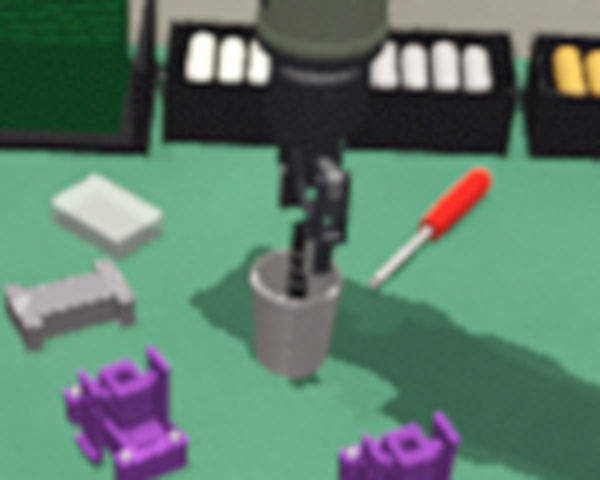

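View pics/w4.png

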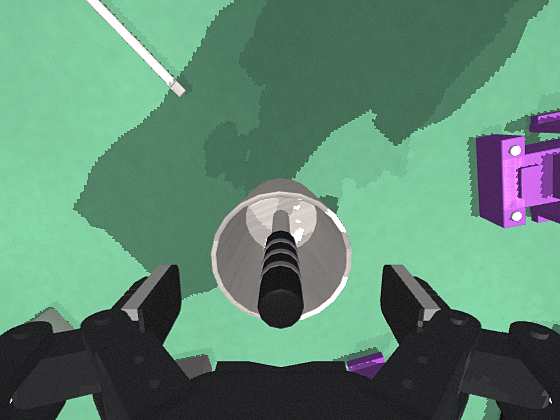

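The pin stands free in the cup, clear of both fingers. I rise and return over the cassette.

>>> {"name": "apply_moves", "arguments": {"increments": [{"travel":[0,0,-15],"yaw":0},{"travel":[0,0,-30],"yaw":0},{"travel":[0,0,-40],"yaw":0},{"travel":[0,0,-40],"yaw":0},{"travel":[0,0,-35],"yaw":0},{"travel":[-13,18,0],"yaw":0},{"travel":[-26,36,0],"yaw":0},{"travel":[-26,36,0],"yaw":0},{"travel":[-26,36,0],"yaw":0},{"travel":[-26,36,0],"yaw":0},{"travel":[-26,36,0],"yaw":0},{"travel":[-26,36,0],"yaw":0}]}}

```text
time: 10.35
tool_pos: [0.5657, -0.0246, 0.2665]
ee_rot: [-0.128, 0.992, -0.0, 0.0]
force: [1.3, -0.5, 1.1]
gripper_width: 0.0851
```

>>> {"name": "apply_moves", "arguments": {"increments": [{"travel":[-26,36,0],"yaw":0},{"travel":[-11,18,0],"yaw":0},{"travel":[0,0,15],"yaw":0},{"travel":[0,0,25],"yaw":0},{"travel":[0,0,20],"yaw":0},{"travel":[0,0,0],"yaw":0},{"travel":[0,0,0],"yaw":0}]}}

```text
time: 11.22
tool_pos: [0.5875, 0.0348, 0.206]
ee_rot: [-0.128, 0.992, -0.0, 0.0]
force: [-0.3, 1.3, 0.3]
gripper_width: 0.0851
```

```bash
python3 - <<'E'
from h import *
snap('side','s5');snap('wrist','w5');to([.587,.036,.205],104.85)
crop('w5',180,60,380,210,'c7',4)
E
```

```text
at [0.5877 0.0353 0.2062] tool-y deg 104.7 shift [0.5 0.9 1.2] yaw -0.0025 t 11.325 F [0.  0.  0.1] w 0.0853163189008557
```

View pics/c7.png

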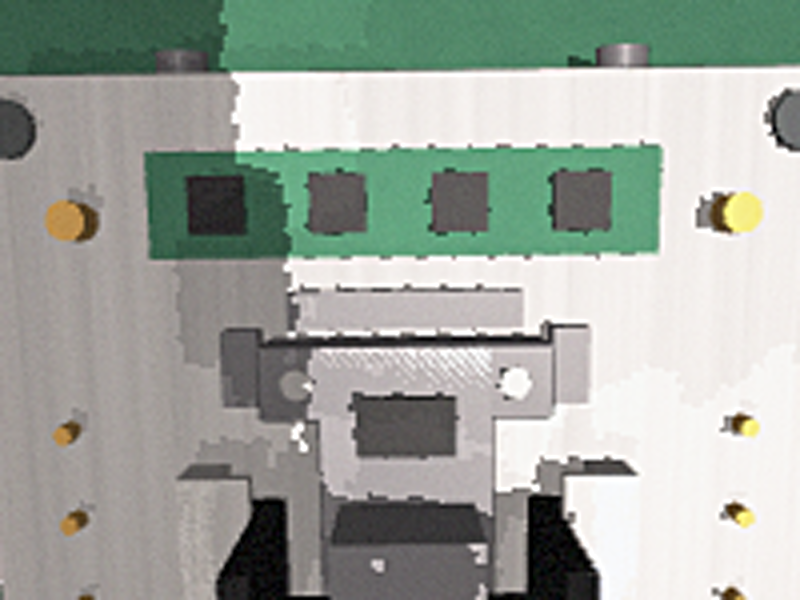

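View pics/s5.png

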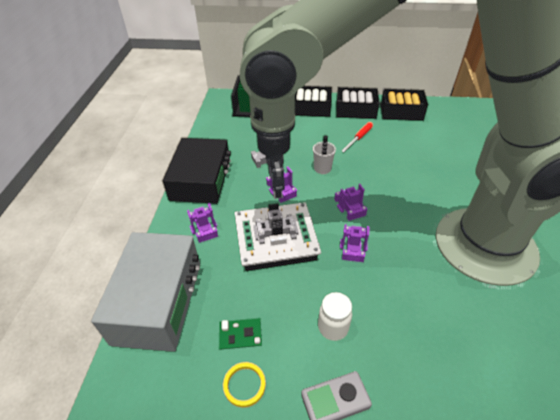

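View pics/w5.png

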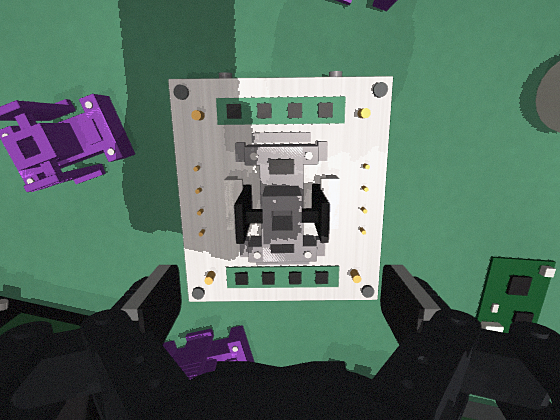

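```bash
python3 - <<'E'
from h import *
crop('w5',220,165,345,285,'c8',5)
c=np.array([at_z('w5',u,v,.046) for u,v in((181,92),(380,90),(368,292),(198,293))])
print(c.mean(0)); e=c[1]-c[0]+c[2]-c[3]; print(np.degrees(np.arctan2(e[1],e[0])))
e=c[0]-c[3]+c[1]-c[2]; print(np.degrees(np.arctan2(e[1],e[0])))
print(at_z('w5',283,222,.115),proj('w5',[.587,.036,.115]))
E
```

```text
[0.58971431 0.03711287 0.046     ]
105.15820410768879
-164.5514954145636
[0.59002184 0.03793952 0.115     ] [281.5 217.5]
```

View pics/c8.png

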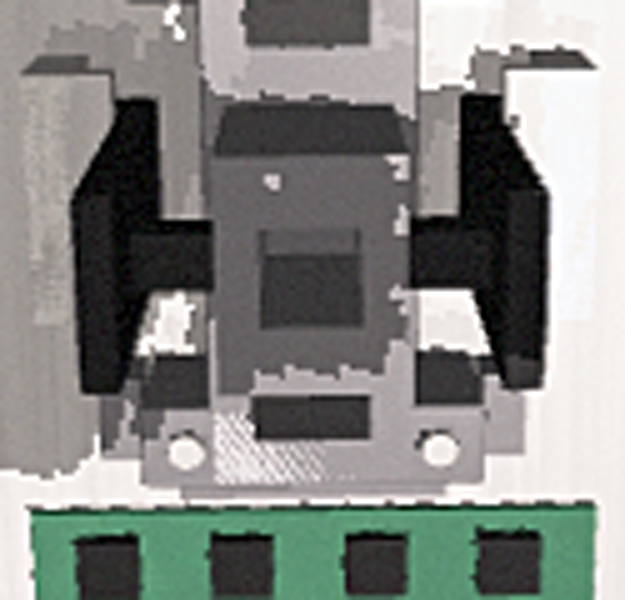

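Catch tops are centred at about (282,223) in the wrist view, which puts the cassette at about (0.5885, 0.037) and yaw 15.1°. I go down over the catches.

>>> {"name": "apply_moves", "arguments": {"increments": [{"travel":[-1,1.4,5],"yaw":-0.006},{"travel":[0,0,15],"yaw":0},{"travel":[0,0,20],"yaw":0},{"travel":[0,0,20],"yaw":0},{"travel":[0,0,20],"yaw":0},{"travel":[0,0,20],"yaw":0},{"travel":[0,0,12],"yaw":0},{"travel":[0,0,7],"yaw":0},{"travel":[0,0,0],"yaw":0}]}}

```text
time: 12.45
tool_pos: [0.5879, 0.0373, 0.0861]
ee_rot: [-0.131, 0.991, -0.0, -0.0]
force: [-0.0, -0.1, 0.6]
gripper_width: 0.0845
```

```bash
python3 - <<'E'
from h import *
snap('wrist','w6');to([.5885,.037,.087],105.1)
E
```

```text
at [0.5881 0.0373 0.0865] tool-y deg 105.08 shift [-0.3 -0.4 -0.5] yaw -0.0004 t 12.5 F [-0.1 -0.2  0.4] w 0.08502265370423015
```

View pics/w6.png

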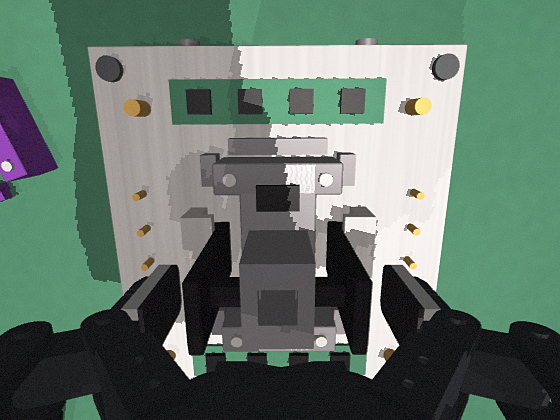

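The catches at (187..371) stand between the pads at (180..383), well centred, so I squeeze.

>>> {"name": "apply_moves", "arguments": {"increments": [{"travel":[0,0,0],"yaw":0},{"travel":[0,0,0],"yaw":0},{"travel":[0,0,0],"yaw":0},{"travel":[0,0,0],"yaw":0},{"travel":[0,0,0],"yaw":0},{"travel":[0,0,0],"yaw":0},{"travel":[0,0,0],"yaw":0}], "jaw": 35, "force": 60}}

```text
time: 13.38
tool_pos: [0.5887, 0.037, 0.0876]
ee_rot: [-0.131, 0.991, -0.0, 0.001]
force: [-2.3, -2.8, 14.6]
gripper_width: 0.0476
```

```bash
python3 - <<'E'
from h import *
snap('wrist','w7');to([.5885,.037,.187],105.1)
E
```

```text
at [0.5887 0.037  0.0876] tool-y deg 105.06 shift [  0.    0.  -99.4] yaw -0.0007 t 13.425 F [-3.2 -2.2 15.3] w 0.047869191845278124
```

View pics/w7.png

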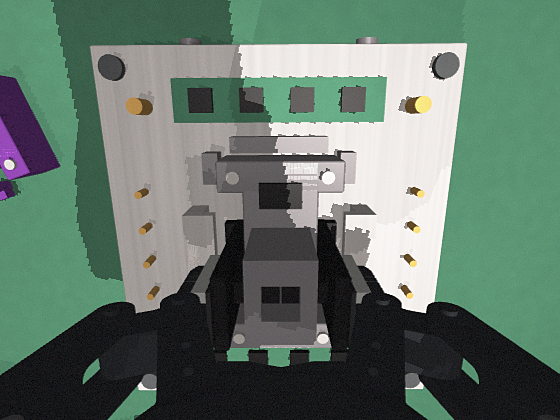

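Opening is 47.8 mm, so both catches are at their stops. I lift slowly at first.

>>> {"name": "apply_moves", "arguments": {"increments": [{"travel":[0,0,-3],"yaw":0},{"travel":[0,0,-5],"yaw":0},{"travel":[0,0,-6],"yaw":0},{"travel":[0,0,-6],"yaw":0},{"travel":[0,0,-6],"yaw":0},{"travel":[0,0,0],"yaw":0}]}}

```text
time: 14.18
tool_pos: [0.5882, 0.0373, 0.1128]
ee_rot: [-0.131, 0.991, -0.0, 0.0]
force: [1.1, 0.6, -3.5]
gripper_width: 0.0476
```

```bash
python3 - <<'E'
from h import *
snap('wrist','w8');snap('side','s8');to([.5885,.037,.187],105.1)
a=cv2.imread('pics/w8.png');crop('s8',200,130,350,280,'c9',4)
E
```

```text
at [0.5879 0.0373 0.1123] tool-y deg 105.08 shift [ -0.4  -0.5 -74.7] yaw -0.0004 t 14.275 F [-0.4 -0.4 -2.6] w 0.04755406535399245
```

View pics/c9.png

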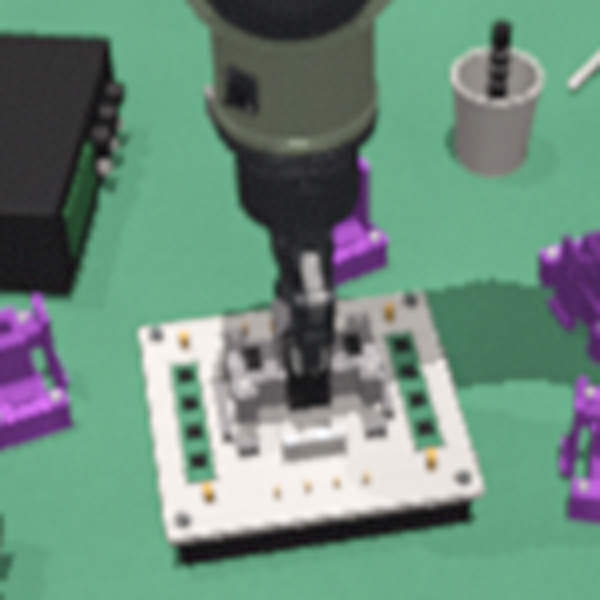

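View pics/w8.png

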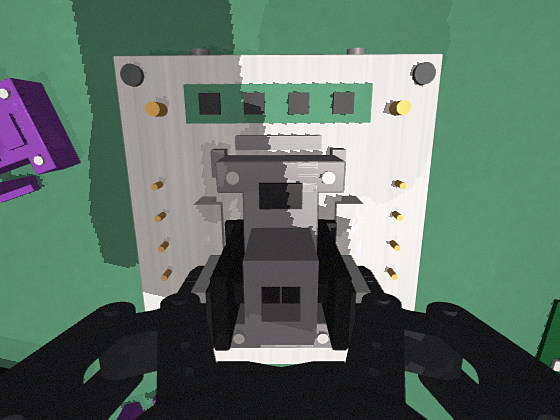

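The cassette keeps its place in the wrist view while the deck recedes, and the force on the tool is about −3 N, so it is rising with the gripper. I go on to 10 cm.

>>> {"name": "apply_moves", "arguments": {"increments": [{"travel":[0,0,-5],"yaw":0},{"travel":[0,0,-10],"yaw":0},{"travel":[0,0,-12],"yaw":0},{"travel":[0,0,-15],"yaw":0},{"travel":[0,0,-15],"yaw":0},{"travel":[0,0,-12],"yaw":0},{"travel":[0,0,-8],"yaw":0},{"travel":[0,0,0],"yaw":0},{"travel":[0,0,0],"yaw":0},{"travel":[0,0,0],"yaw":0},{"travel":[0,0,0],"yaw":0}]}}

```text
time: 15.65
tool_pos: [0.5879, 0.0373, 0.189]
ee_rot: [-0.131, 0.991, -0.0, -0.0]
force: [-0.0, -0.1, -1.6]
gripper_width: 0.0475
```

```bash
python3 - <<'E'
from h import *
snap('wrist','w9');snap('side','s9');to([.5885,.037,.187],105.1)
crop('s9',180,80,350,280,'c10',3)
E
```

```text
at [0.5879 0.0373 0.1891] tool-y deg 105.08 shift [-0.5 -0.5  2.1] yaw -0.0004 t 15.75 F [-0.5 -0.1 -3.1] w 0.047687178905700116
```

View pics/c10.png

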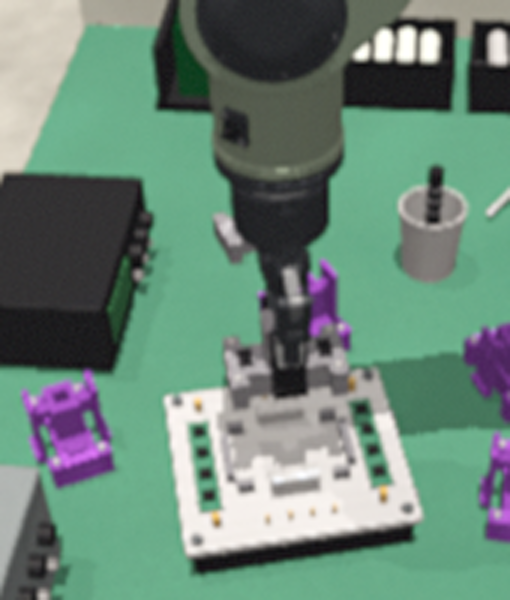

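View pics/w9.png

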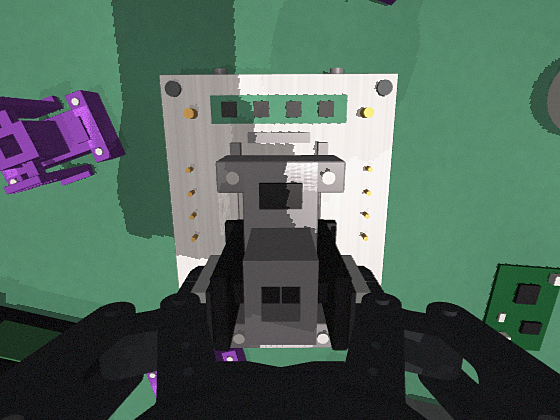

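The cassette hangs level above the empty nest, and the pin stands in the cup at (435,195) in the crop. Ready to hand in.

```bash
python3 -c "
from h import *
print(manip.hand_in());to([.5885,.037,.187],105.1)"
```

```text
the job is handed in; nothing more can be done
None
the job is handed in; nothing more can be done
```

I pulled the lock pin out of the cassette and released it standing in the cup. I then squeezed both catches, lifted the cassette straight up and handed the job in still holding it. The hand-in gives no verdict.

**Last checks, just before handing in (15.75 s of the 51 s):**
- **Cassette:** it hung level above the empty nest, unmoved in the wrist view throughout the lift. The tool had risen 101.5 mm since the squeeze.
- **Catches:** the opening read 47.7 mm. Fully squeezed is 50 mm, and the gripper also read about 1 mm low on the 18 mm pin handle, so I take both catches to be at their stops. I could not read the two catch joints directly.
- **Pin and bystanders:** the side view showed the pin upright in the cup, clear of the fingers. I saw no bench item moved in the pictures, but did not measure their positions.
- **Small disagreement:** the first top-camera fix and the later wrist view put the cassette about 2 to 3 mm apart. That is about the stated camera error, and it caused no trouble in the grasp.

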